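# Draw the bypass plug out of a water-filter head with a screw-in T puller

## Task

The bypass plug is stuck flush in the white water-filter head and has to come out before the new cartridge can go in. Take the T-handled puller from its holder, screw it clockwise into the plug's tapped hole until its shoulder sits snug on the plug, hand-tight and no harder, then draw the plug straight up out of the head. Stand the plug upright on the grey tray with the puller still screwed in, being gentle with plug and head throughout and leaving the other things where they are.

Things in the scene. Friction and masses are not known exactly. Their poses are not given: they have to be found in the camera images.
- filter_head: white round water-filter head on a grey foot, heavy and fixed: 90 mm across (foot 120 mm), top face 100 mm above the worktop. In its top a steel-lined upright bore, 42 mm wide, 42 mm deep, with a keyway at either side; two stub connectors at its back (+x). Origin: centre of the underside; z up through the axis of the bore
- plug: blue plug, 40 mm across, 42 mm high, about 0.16 kg, flat foot, top flush with the head's top, so that fingers cannot hold it. Two keys (along its y) stop it from turning; rubber seals grip it: drawing it out takes some 6 to 18 N over 42 mm. Two white dots on its top, at 1.3 and 1.3 + pi rad from its x axis, show where to start the puller. Origin: centre of its underside, z up
- hole (a point): centre of the plug's tapped hole at its top: 25 mm wide, 26 mm deep, brass, coarse right-hand two-start thread, 16 mm lead, 16 mm between the crests. Where the thread begins differs from plug to plug by up to 1.2 rad, always beyond the dots: with its bar in line with the dots the puller drops in until it rests 2 to 6 mm short of home
- puller: T-handled steel puller, 92 mm high, about 0.15 kg, upright in its holder. Origin: its lower tip; z up the rod, x along the bar; a half turn gives the same puller. Tapered nose 13 mm thick. Turned clockwise (from above) under a light push it sinks 2.5 mm a rad, its shoulder touches after 0.7 to 2.2 rad, then 0.5 rad of free play. Home: its tip is 21.5 mm above the plug's underside
- bar (a point): centre of the puller's black cross bar, 84 mm above the tip: 86 mm long (puller's x), 14 mm wide, 16 mm high, on a 12 mm rod. With the puller home it is 63.5 mm above the plug's top
- lugs (a point): middle of the puller's two thread lugs, 13 mm above the tip, in line with the bar, 23.5 mm across: about 0.6 mm of play at each end in the plug's hole; caught on its rim they leave the puller about 9 mm short of home
- puller_shoulder: flange of the puller that comes to bear on the plug's top: steel disc 33 mm across, 20.5 to 25.5 mm above the puller's tip, fixed to it; same origin as the puller. When the play is used up it tightens: snug is 0.15 to 0.3 Nm, reached within about 0.1 rad; 0.7 Nm is too tight
- holder: round grey stand on a black foot, 85 mm across, 34 mm high, fixed; the puller stands in the 27 mm hole in its middle, shoulder on the stand's top, tip 13.5 mm above the worktop. Origin: centre of the underside
- tray: oval grey tray, 169 x 254 x 13 mm, 0.6 kg; its floor, flat over 130 mm (its x) by 200 mm (its y), lies 6 mm above the worktop. Origin: centre of the underside; z up
- new_cartridge: bystander: fresh white filter cartridge with a blue stripe, standing upright, 48 mm across, 124 mm high; origin at the centre of its underside; to be left alone
- tea_mug: bystander: white stoneware mug with a blue band, 83 x 116 x 94 mm; origin at the centre of its underside; to be left alone
- glue_bottle: bystander: white glue bottle with an orange nozzle, 41 x 41 x 134 mm; origin at the centre of its underside; to be left alone
- stapler: bystander: black desk stapler, 34 x 153 x 48 mm; origin at the centre of its underside; to be left alone
- remote: bystander: black remote control lying flat, 193 x 46 x 19 mm; origin at the centre of its underside; to be left alone
There are look-alikes about, which are no part of the job. Of the things that look like the tray, the larger one is meant.

How it is judged:
By the outcome, as a careful person would: the job done as asked, in the order asked, and still so for the second after the job is handed in, with the robot touching nothing.
It also fails if it takes over 61 s, if anything falls off the work surface, if the arm or the gripper's body presses on something with over 40 N, if the wrist force passes 120 N, or if a joint passes its speed limit or range.

## Robot

A 6-joint arm with a two-finger parallel gripper is mounted at the origin on a cart in front of the work surface, level with it; the furniture and walls round the work are solid. World frame = base frame: x ahead of the robot, y to its left, z up, the work surface at z = 0. Lengths are in m, angles in rad, forces in N, time in s.
With the tool pointing down it reaches from about 0.35 to 0.775 m from the base axis. Payload 7.3 kg.
Tool frame: the origin (TCP) lies on the centre line of the jaws, within the pads' length; the fingertips stand 22 mm ahead of it and the grasp point (between the pads) lies 3 mm ahead of it; z points along the fingers, y is the line along which they close (so a half turn about z gives the same grasp; the last joint's range is limited). The gripper opens to 92 mm and grips with 3 to 60 N. Pads are 19 mm wide; open, the fingers measure 130 mm over their backs; the gripper's body (75 mm by 190 mm) begins 47 mm behind the grasp point.
Start: joints at [1.167, 0.342, 1.524, -0, 1.275, -0.146], TCP at [0.134, 0.508, 0.249] pointing down, gripper open.
Joint ranges: [-2.53, 2.53], [-0.77, 2.02], [0.04, 2.7], [-1, 4.14], [0.28, 2.66], [-3.11, 3.11]. Speed limits (rad/s): [2.57, 2.57, 3.14, 3.14, 3.14, 3.14].

## Interface

Orientations are given as a 3x3 rotation matrix whose columns are the frame's x, y, z axes.
In Python, from rig import robot gives the robot as it stands. The module is installed in compiled form; this text tells all that it offers. Calls block until the motion is done:
- robot.reach(position, orientation): joint-space move of the TCP to a pose.
- robot.move_l(position, v=0.15, rotation=None, f_stop=None): straight line of the TCP; rotation=None keeps the orientation; v is the mean speed in m/s. With f_stop (N) it stops when the force on the tool has changed by that much, and returns True; else False.
- robot.goto_joints(angles): joint-space move.
- robot.open() and robot.close(f_grip=None): open the fingers fully, or close them until they stop; f_grip is the grip in N (None keeps the last).
- robot.hold(seconds).
- robot.inverse_kinematics(position, orientation): joint angles nearest the present ones, or None.
- robot.get_obs(): the state.
- robot.snapshot(name): name is "scene" or "top"; returns a dict with "frame" (480x640x3 uint8, red, green, blue), "fx", "fy", "cx", "cy" (pixels), "R" (3x3) and "t" (3): a world point X has camera coordinates R X + t. Camera axes: x right, y down, z forward; pixel columns grow to the right and rows downward; lengths in m; the calibration is good to about 2 mm. A picture is of the moment at which its call begins. There is no depth.
A pose or a line that the arm cannot do raises robot.PlanningError and nothing moves.
- robot.finish_job(): hands the job in; it is judged then, once.
The state is a dict: "time": time; "q": joint angles; "joint_velocities": joint speeds; "joint_efforts": joint torques, N m; "tcp_pos": TCP position; "orientation": TCP orientation; "contact_force": force on the tool from outside, world axes, zero at the start; "moment": the same for the moment, N m; "grip_width": finger opening in m; "grasp_force": force on a finger pad.
Only numpy, scipy, OpenCV 4.12 (cv2) and the standard library are available. Lean on these libraries where they do the work, as an engineer would, in place of code of your own. Each camera call takes 0.05 s, during which the arm holds its last target. There are 200 camera calls.

## Working session

There is one attempt and no reset: what is moved stays moved. The work goes in short steps, each a Python script; the robot and the scene stay as the last script left them, time stands still between calls to the robot, and variables do not carry over. Pictures are saved under pics/ and viewed, at most 10 in all, crops included, and the job is handed in when it is done.

```bash
ls; mkdir -p pics; python3 - <<'E'
from rig import robot
import cv2,pickle
for n in("scene","top"):
    s=robot.snapshot(n);cv2.imwrite(f"pics/{n}0.png",s["frame"][:,:,::-1]);pickle.dump(s,open(n+".pkl","wb"))
    print(n,s["fx"],s["cx"],s["cy"],s["R"],s["t"], -s["R"].T@s["t"])
o=robot.get_obs();print(o["time"],o["contact_force"],o["orientation"])
E
```

```text
pics
scene 442.44485014875175 313.9628017953251 236.80489808188398 [[ 0.54152804 -0.84066625  0.00525697]
 [-0.57028384 -0.37193714 -0.73242003]
 [ 0.61767606  0.39362803 -0.68083277]] [-0.30191123  0.34274153  0.66765697] [-0.05344237 -0.38913676  0.70718064]
top 592.9903321677468 315.3348659501674 236.6198191409113 [[-0.06422161 -0.99792906 -0.00363116]
 [-0.97421702  0.06348339 -0.21649725]
 [ 0.21627942 -0.01036627 -0.97627647]] [0.01204016 0.51482325 1.2117651 ] [ 0.24024296 -0.00810602  1.2945193 ]
0.1 [-0.59344259 -0.24662587  0.05725465] [[-9.66938514e-01  2.55009097e-01 -5.20683484e-04]
 [ 2.55009558e-01  9.66937751e-01 -1.22961763e-03]
 [ 1.89904835e-04 -1.32174391e-03 -9.99999108e-01]]
```

View pics/scene0.png

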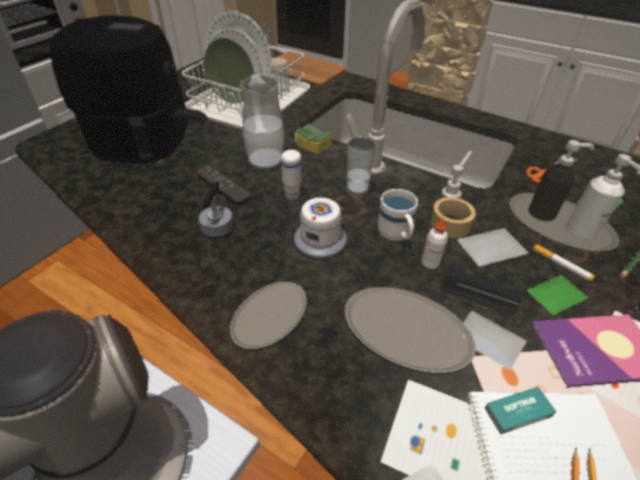

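View pics/top0.png

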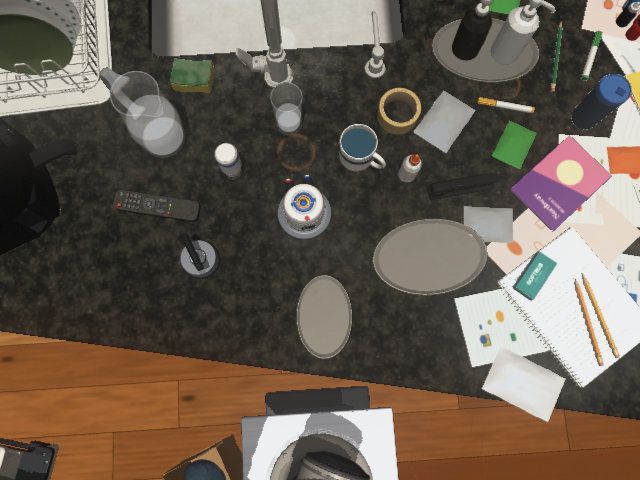

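The top view shows the holder and puller at about (198,257), the filter head at (304,206) and the larger tray at (430,256). The scene view has the head at (321,225) and the puller at (215,215). Next I'll zoom in on the puller and head.

```bash
python3 - <<'E'
import cv2,numpy as np
t=cv2.imread("pics/top0.png");s=cv2.imread("pics/scene0.png")
c=lambda i,x,y,w,h:cv2.resize(i[y:y+h,x:x+w],(400,300),interpolation=cv2.INTER_CUBIC)
a=np.vstack([np.hstack([c(t,268,176,80,60),c(t,160,225,80,60)]),np.hstack([c(s,284,190,80,60),c(s,175,180,80,60)])])
cv2.imwrite("pics/crop1.png",a)
E
```

```text
(no output)
```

View pics/crop1.png

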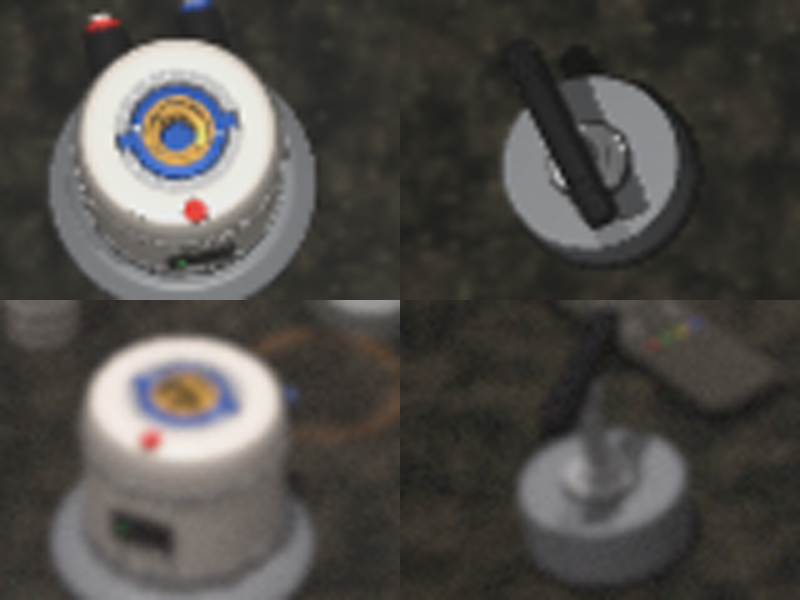

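The plug is the blue ring at top px (304,202), with keys running roughly left-right. The puller's bar goes from about (265,237) to (280,268). I'll measure both by casting rays onto planes at known heights.

```bash
cat > H.py <<'E'
import numpy as np,cv2
def ray(s,uv,z):
    uv=np.atleast_2d(uv).astype(float);d=np.c_[(uv[:,0]-s["cx"])/s["fx"],(uv[:,1]-s["cy"])/s["fy"],np.ones(len(uv))]@s["R"]
    c=-s["R"].T@s["t"];return c+d*((z-c[2])/d[:,2])[:,None]
def proj(s,X):
    p=np.atleast_2d(X)@s["R"].T+s["t"];return np.c_[p[:,0]/p[:,2]*s["fx"]+s["cx"],p[:,1]/p[:,2]*s["fy"]+s["cy"]]
def up(s,box,k=8):
    x,y,w,h=box;return cv2.resize(s["frame"][y:y+h,x:x+w],None,fx=k,fy=k,interpolation=cv2.INTER_CUBIC)
def pix(m,box,k=8):
    v,u=np.nonzero(m);return np.c_[(u+.5)/k-.5+box[0],(v+.5)/k-.5+box[1]]
def big(m):
    c=max(cv2.findContours(m.astype(np.uint8),cv2.RETR_EXTERNAL,cv2.CHAIN_APPROX_NONE)[0],key=cv2.contourArea)
    o=np.zeros(m.shape,np.uint8);cv2.drawContours(o,[c],-1,1,-1);return o
E
python3 - <<'E'
import pickle;from H import *
vis=[]
def blob(s,box,f,z,n):
    im=up(s,box).astype(int);m=big(f(im));P=ray(s,pix(m,box),z)[:,:2];c=P.mean(0);w,V=np.linalg.eigh(np.cov((P-c).T))
    r=np.hypot(*(P-c).T);a=np.arctan2(V[1,1],V[0,1]);print(n,c.round(4),"yaw",round(a%np.pi,3),"extent",4*np.sqrt(w))
    v=im.astype(np.uint8).copy();v[cv2.morphologyEx(m,cv2.MORPH_GRADIENT,np.ones((3,3)))>0]=[0,255,0];vis.append(cv2.resize(v,(390,290)));return c,P,m
T,S=[pickle.load(open(n+".pkl","rb")) for n in("top","scene")]
sat=lambda i:(i.max(2)-i.min(2)>60)
for s,b,n in((T,(285,186,38,34),"plugT"),(S,(303,198,40,24),"plugS")):
    blob(s,b,(sat if s is T else lambda i:(i.max(2)-i.min(2)>45)),.1,n)
# holder
grey=lambda i:(i.min(2)>75)
blob(T,(172,232,54,50),grey,.034,"holderT")
# bar: dark
c,P,m=blob(T,(172,228,54,54),lambda i:i.max(2)<32,.1055,"bar")
blob(T,(365,210,130,90),lambda i:i.min(2)>70,.012,"tray") if 0 else None
blob(S,(195,198,44,42),grey,.034,"holderS")
# tray
for s,b,n in((T,(365,212,124,88),"trayT"),(S,(338,280,140,96),"trayS")):blob(s,b,lambda i:cv2.morphologyEx((i.min(2)>70).astype(np.uint8),cv2.MORPH_OPEN,np.ones((41,41))),.012,n)
while len(vis)<8:vis.append(vis[0])
a=np.vstack([np.hstack(vis[0:2]),np.hstack(vis[2:4])]);cv2.imwrite("pics/m1.png",a[:,:,::-1])
E
```

```text
plugT [ 5.812e-01 -2.000e-04] yaw 2.981 extent [0.02880643 0.02904377]
plugS [ 0.581  -0.0015] yaw 2.722 extent [0.02475611 0.02681731]
holderT [0.4883 0.2335] yaw 2.001 extent [0.07337206 0.08914603]
bar [0.5186 0.2252] yaw 1.344 extent [0.01196615 0.01769796]
holderS [0.4879 0.2323] yaw 1.976 extent [0.07970773 0.08049052]
trayT [ 0.4688 -0.2785] yaw 1.792 extent [0.17234158 0.2772394 ]
trayS [ 0.4641 -0.2811] yaw 1.704 extent [0.17589442 0.26671672]
```

View pics/m1.png

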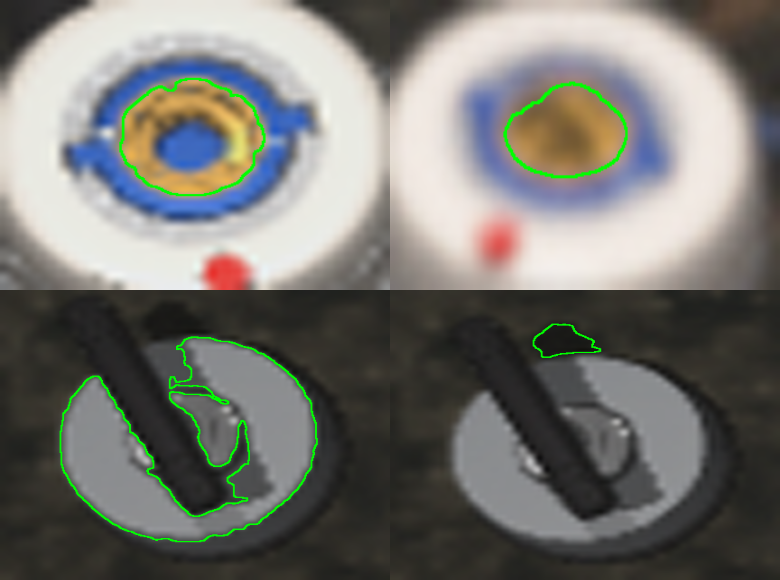

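The gold and blue plug, both white dots (left and right of the ring) and the bar's left edge are clear. Next I'll fit circles and lines to them.

```bash
python3 - <<'E'
import pickle;from H import *
from scipy.optimize import least_squares
T,S=[pickle.load(open(n+".pkl","rb")) for n in("top","scene")]
def circ(P,r0):
    f=least_squares(lambda p:np.hypot(P[:,0]-p[0],P[:,1]-p[1])-p[2],[*P.mean(0),r0],loss="soft_l1",f_scale=.0005);return f.x
def cont(m,s,box,z):
    c=max(cv2.findContours(m.astype(np.uint8),cv2.RETR_EXTERNAL,cv2.CHAIN_APPROX_NONE)[0],key=cv2.contourArea)[:,0]
    return ray(s,(c+.5)/8-.5+box[:2],z)[:,:2]
for s,b,n,th in((T,(285,186,38,34),"T",40),(S,(303,198,40,24),"S",30)):
    im=up(s,b).astype(int);bl=(im[...,2]-im[...,0]>th).astype(np.uint8);go=(im[...,0]-im[...,2]>th).astype(np.uint8)
    pc=np.array([.581,0]);c=(proj(s,[[*pc,.1]])[0]-b[:2]+.5)*8
    yy,xx=np.mgrid[:im.shape[0],:im.shape[1]]
    W=ray(s,np.c_[(xx.ravel()+.5)/8-.5+b[0],(yy.ravel()+.5)/8-.5+b[1]],.1)[:,:2].reshape(*im.shape[:2],2)
    near=np.hypot(*(W-pc).transpose(2,0,1))<.029
    m=cv2.morphologyEx(((bl|go)&near).astype(np.uint8),cv2.MORPH_CLOSE,np.ones((17,17)))
    C=cont(m,s,b,.1);r=np.hypot(*(C-pc).T);x=circ(C[r<.0215],.02)
    for _ in range(3): r=np.hypot(*(C-x[:2]).T);x=circ(C[(r<.0206)],.02)
    g=circ(cont(go&near,s,b,.1),.014);d=W[m>0]-x[:2];rr=np.hypot(*d.T);k=d[(rr>.0225)]
    a=np.angle(np.mean(np.exp(2j*np.arctan2(k[:,1],k[:,0]))))/2
    print(n,"blue",x.round(4),"gold",g.round(4),"keyaxis",round(a%np.pi,3),"dots->",round((a-.2708)%np.pi,3))
    d=W-x[:2];rr=np.hypot(d[...,0],d[...,1]);wt=np.where((rr>.0155)&(rr<.0185),np.clip(im[...,0]-im[...,2]*.5-10,0,None)*(im[...,0]>110)*(im[...,2]>120),0)
    ang=np.arctan2(d[...,1],d[...,0]);h=np.histogram(ang,36,weights=wt)
    for i in np.argsort(-h[0])[:6]:print("  ",round(h[1][i]+.087,2),round(h[0][i]))
# holder
for s,b in((T,(172,232,54,50)),(S,(195,198,44,42))):
    im=up(s,b).astype(int);C=cont(big(im.min(2)>75),s,b,.034)
    x=[.488,.233,.04]
    C=C[np.abs(np.hypot(*(C-x[:2]).T)-.0425)<.006];x=circ(C,.0425);print("holder",x.round(4))
    if s is T:
        u=(np.array([(r,c) for r in range(246,263) for c in [0]])[:,0]);pts=[]
        for v in np.arange(247,264,.5):
            row=im[int((v-b[1]+.5)*8)].mean(1);dd=row[int((183-b[0])*8):int((204-b[0])*8)]
            lo=int((183+(v-247)*.45-2-b[0])*8);i=lo+np.argmin(np.diff(row[lo:lo+64]));pts.append(((i+1)/8-.5+b[0],v))
        L=ray(s,np.array(pts),.1055)[:,:2];l=cv2.fitLine(L.astype(np.float32),cv2.DIST_HUBER,0,.001,.001).ravel()
        y=np.arctan2(l[1],l[0])%np.pi;nrm=np.array([-np.sin(y),np.cos(y)]);print("bar yaw",y,"edge dist from holder",nrm@(l[2:]-x[:2]), np.std((L-l[2:])@nrm))
E
```

```text
T blue [ 0.5807 -0.      0.0202] gold [ 5.812e-01 -2.000e-04  1.460e-02] keyaxis 1.718 dots-> 1.447
   1.48 6043
   1.31 4102
   -1.66 2548
   -0.09 2524
   -0.26 2326
   0.09 2044
S blue [ 0.5777 -0.0028  0.0182] gold [ 0.5813 -0.001   0.0136] keyaxis 2.762 dots-> 2.491
   -0.43 4561
   -0.61 3714
   -2.7 3688
   -2.35 3640
   -2.88 3606
   1.48 3603
holder [0.4907 0.2355 0.0382]
bar yaw 0.42228946 edge dist from holder 0.006168349946783703 0.0011608259484054328
holder [0.4895 0.2335 0.0402]
```

```bash
cat >> H.py <<'E'
def ori(th): c,s=np.cos(th),np.sin(th);return np.array([[c,s,0],[s,-c,0],[0,0,-1.]])
E
python3 - <<'E'
from rig import robot;from H import *
f=lambda p,t:robot.inverse_kinematics(p,ori(t))
for n,p,t0 in(("holder",[.489,.234,.1005],.42),("plug",[.581,-.0003,.175],1.45)):
    for k in(-1,0,1):
        q=f(p,t0+k*np.pi);print(n,k,None if q is None else np.round(q,2))
for d in(1,2,2.9):
    for k in (0,1): print(d,np.round(f([.581,0,.165],1.45+k*np.pi-d),2))
E
```

```text
holder -1 [ 0.3   0.53  1.67 -0.    0.94 -1.69]
holder 0 [ 0.3   0.53  1.67 -0.    0.94  1.46]
holder 1 [ 0.3   0.53  1.67 -0.    0.94 -1.69]
plug -1 None
plug 0 [-0.13  0.51  1.47 -0.    1.16 -0.01]
plug 1 None
1 [-0.13  0.52  1.49 -0.    1.14  0.99]
1 [-0.13  0.52  1.49 -0.    1.14 -2.15]
2 [-0.13  0.52  1.49 -0.    1.14  1.99]
2 [-0.13  0.52  1.49 -0.    1.14 -1.15]
2.9 [-0.13  0.52  1.49 -0.    1.14  2.89]
2.9 [-0.13  0.52  1.49 -0.    1.14 -0.25]
```

```bash
python3 - <<'E'
from rig import robot;from H import *;import pickle
o=lambda:robot.get_obs()
robot.reach([.489,.234,.17],ori(.422))
print(robot.move_l([.489,.234,.1005],v=.1,f_stop=8))
robot.close(45);x=o();print(x["grip_width"],x["grasp_force"],x["contact_force"],x["tcp_pos"],x["time"])
F=robot.snapshot("top");cv2.imwrite("pics/g.png",F["frame"][:,:,::-1])
robot.move_l([.489,.234,.212],v=.12);x=o();print(x["contact_force"],x["moment"],x["grip_width"])
robot.reach([.581,-.0003,.200],ori(1.45));robot.hold(.3)
for n in("scene","top"):
    s=robot.snapshot(n);cv2.imwrite(f"pics/{n}1.png",s["frame"][:,:,::-1]);pickle.dump(s,open(n+"1.pkl","wb"))
t=cv2.imread("pics/top1.png");s=cv2.imread("pics/scene1.png")
c=lambda i,x,y,w,h:cv2.resize(i[y:y+h,x:x+w],(400,400),interpolation=cv2.INTER_CUBIC)
cv2.imwrite("pics/crop2.png",np.hstack([c(t,264,160,80,80),c(s,280,150,80,80)]))
x=o();print(x["tcp_pos"],x["time"],x["q"],x["contact_force"],x["moment"])
E
```

```text
False
0.013161417243592757 44.99924182891846 [-0.28291503  1.48738611 -1.3314457 ] [0.48896673 0.2340063  0.10046777] 3.8
[ 0.44992007  0.88148735 -1.19496173] [-0.10725418  0.17949391  0.00532519] 0.013814867784950127
[5.80981684e-01 4.69892087e-05 2.00069338e-01] 6.65 [-1.31813787e-01  4.84367187e-01  1.43900403e+00  2.30514244e-05
  1.21811350e+00 -1.14547675e-02] [-0.33920219 -0.29570374 -1.59885088] [-0.12145704  0.08583657  0.03626088]
```

View pics/crop2.png

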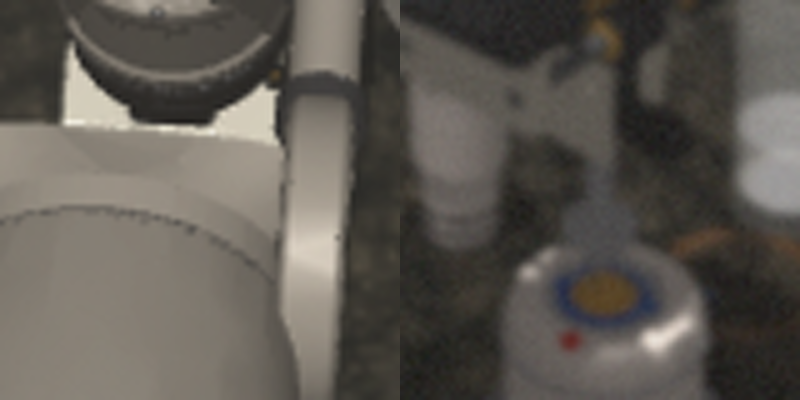

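The scene crop shows the puller hovering over the plug, shoulder centred at px ≈ (319.7,194) and gold hole at ≈ (321,209). The arm blocks the top view. I'll compare these with the projected positions.

```bash
python3 - <<'E'
from H import *;import pickle
S=pickle.load(open("scene1.pkl","rb"));S0=pickle.load(open("scene.pkl","rb"))
p=np.array([.58098,0,0])
print("pred shoulder",proj(S,[p+[0,0,.1365]]),"rod",proj(S,[p+[0,0,.16]]),"hole",proj(S,[p+[0,0,.1]]), "px/mm y", proj(S,[p+[0,.01,.1365]])-proj(S,[p+[0,0,.1365]]))
g=cv2.GaussianBlur(S["frame"],(1,5),0).astype(float).mean(2)
for v in(181,183,185,188,190,192,194,196,198):
    print(v,g[v,308:334].astype(int))
im=S["frame"].astype(int);go=(im[...,0]-im[...,2]>30);go[:195]=0;go[220:]=0;go[:,:305]=0;go[:,335:]=0
print("gold",np.argwhere(go).mean(0)[::-1])
im=S0["frame"].astype(int);go=(im[...,0]-im[...,2]>30);go[:195]=0;go[217:]=0;go[:,:305]=0;go[:,335:]=0
print("gold0",np.argwhere(go).mean(0)[::-1])
E
```

```text
pred shoulder [[320.32441113 194.83560448]] rod [[320.49490512 185.80447504]] hole [[320.07088796 208.26482013]] px/mm y [[-3.99408817 -1.57907942]]
181 [52 49 45 44 41 45 48 52 61 72 79 83 84 82 72 59 49 46 47 44 44 40 38 37
 35 36]
183 [53 53 49 47 43 42 45 47 54 65 72 76 80 75 68 57 48 45 45 46 50 49 46 42
 42 39]
185 [56 54 53 53 48 48 46 50 56 65 71 76 76 70 65 56 49 47 47 47 52 52 51 50
 47 44]
188 [50 51 50 50 46 43 44 48 53 65 72 76 76 74 66 62 59 58 56 56 58 55 57 53
 50 50]
190 [47 48 46 46 49 49 54 58 64 68 73 77 76 74 71 68 67 65 63 61 57 57 55 52
 48 48]
192 [45 50 50 49 57 63 68 69 72 73 73 77 75 76 74 74 72 72 67 62 59 59 58 56
 53 50]
194 [43 47 50 51 62 72 73 74 74 75 74 75 77 77 73 75 75 75 72 65 60 62 63 58
 53 50]
196 [41 46 49 54 62 72 73 76 75 75 76 75 75 75 73 74 75 75 70 62 55 55 54 53
 48 46]
198 [51 61 65 69 68 74 75 78 76 77 76 76 75 75 74 75 76 78 75 72 63 58 55 51
 49 48]
gold [319.27631579 209.97368421]
gold0 [320.11904762 209.0952381 ]
```

The scene view puts the puller about 2 mm too far in +y relative to the hole. I'll correct for that, then lower it gently and check the depth by touch.

```bash
python3 - <<'E'
from rig import robot;from H import *
o=lambda:robot.get_obs()
for y in(-.002,-.0012,-.0028):
    robot.move_l([.581,y,.182],v=.08)
    h=robot.move_l([.581,y,.1665],v=.03,f_stop=4);x=o()
    print(y,h,x["tcp_pos"].round(4),x["contact_force"].round(2),x["moment"].round(3),x["time"])
    if x["tcp_pos"][2]<.1735:break
E
```

```text
-0.002 True [ 0.5812 -0.0022  0.1688] [-0.09 -0.32  4.73] [-0.17   0.17  -0.095] 7.4917
```

It dropped in, about 2.3 mm short of home. Now I'll screw it clockwise under a light push, watching the torque.

```bash
cat > screw.py <<'E'
from rig import robot;from H import *;import sys,json
def ob(n=3):
    a=[]
    for _ in range(n): robot.hold(.02);x=robot.get_obs();a.append(np.r_[x["contact_force"],x["moment"],x["tcp_pos"]])
    return np.mean(a,0)
def screw(th,xy,z,tmax,big=.1,small=.03,goal=.2,lo=1.45-3.0,m0=None):
    m0=ob()[5] if m0 is None else m0;t0=th;turn=0
    while th>lo and t0-th<tmax:
        f=ob();dm=f[5]-m0
        print(round(t0-th,2),(f[6:9]*1e3).round(2),f[:3].round(1),f[3:6].round(3),"dm",round(dm,3))
        if abs(dm)>=goal or np.hypot(*f[:2])>12 or abs(f[2])>20:break
        d=small if abs(dm)>.06 else big
        th-=d;dz=-2.546e-3*d
        if f[2]>5:dz=0 if f[2]<9 else 2e-4
        elif f[2]<2:dz-=3e-4
        z=max(z+dz,.1655);robot.move_l([*xy,z],v=.02,rotation=ori(th))
    x=robot.get_obs();print("end th",th,"z",z,"t",x["time"],"q6",x["q"][5],x["grip_width"]);return th,z
E
python3 - <<'E'
from screw import *
screw(1.45,[.581,-.002],.1689,.9)
E
```

```text
0.0 [581.14  -2.24 168.81] [-0.3 -0.2  4.9] [-0.164  0.168 -0.004] dm 0.026
0.1 [581.09  -2.09 168.66] [-0.3 -0.4  0.9] [-0.242  0.092 -0.04 ] dm -0.009
0.2 [581.16  -2.08 168.37] [-0.3 -0.5  3.8] [-0.36   0.163 -0.022] dm 0.008
0.3 [581.09  -2.1  168.09] [-0.  -0.9  4.8] [-0.383  0.266 -0.026] dm 0.005
0.4 [581.1   -2.08 167.81] [-0.4 -1.2  4.7] [-0.379  0.291  0.02 ] dm 0.051
0.5 [581.08  -2.06 167.59] [-1.3 -1.1  5.5] [-0.359  0.32  -0.084] dm -0.054
0.6 [580.83  -1.99 167.33] [-1.6 -0.5  4.5] [-0.278  0.457 -0.039] dm -0.008
0.7 [580.7   -1.91 167.03] [-2.3 -0.8  4.9] [-0.252  0.663 -0.056] dm -0.025
0.8 [580.63  -1.84 166.78] [-2.1 -0.3  4.9] [-0.214  0.699 -0.028] dm 0.003
end th 0.5499999999999997 z 0.16656320000000005 t 10.2417 q6 0.8825974781039719 0.01362410344222892
```

It tracks the thread exactly. The growing side load comes from the puller sitting 2 mm off the tool axis along the bar, so I'll turn about the hole axis instead.

```bash
sed -i 's/\[\*xy,z\]/[*xyf(th),z]/; s/^def screw/OFF=.002\ndef xyf(th): return np.array([.5812,0])-OFF*np.array([np.cos(th),np.sin(th)])\ndef screw/' screw.py
python3 - <<'E'
from screw import *
th,z=.55,.16656
robot.move_l([*xyf(th),z],v=.02,rotation=ori(th))
screw(th,None,z,1.6,big=.06,m0=-.03)
E
```

```text
0.0 [579.76  -1.22 166.58] [-0.1 -2.2  3.5] [-0.535  0.12  -0.02 ] dm 0.01
0.06 [579.5   -0.93 166.49] [-0.6 -1.2  4.3] [-0.335  0.245 -0.001] dm 0.029
0.12 [579.33  -0.62 166.46] [-1.3 -0.6  5.3] [-0.185  0.376 -0.02 ] dm 0.01
0.18 [ 5.7920e+02 -3.6000e-01  1.6644e+02] [-1.6 -0.1  5.4] [-0.088  0.437  0.019] dm 0.049
0.24 [ 5.7915e+02 -2.0000e-01  1.6644e+02] [-1.8  0.4  6. ] [-0.065  0.453  0.004] dm 0.034
0.3 [ 5.7916e+02 -1.4000e-01  1.6644e+02] [-1.3  0.   5.8] [-0.109  0.391 -0.043] dm -0.013
0.36 [ 5.7921e+02 -8.0000e-02  1.6642e+02] [-1.3  0.   5.3] [-0.15   0.377 -0.054] dm -0.024
0.42 [ 5.7925e+02 -1.2000e-01  1.6642e+02] [-0.8 -0.7  5.7] [-0.274  0.314 -0.055] dm -0.025
0.48 [ 5.7929e+02 -2.0000e-01  1.6640e+02] [-0.6 -1.2  5.4] [-0.417  0.322 -0.065] dm -0.035
0.54 [ 5.7931e+02 -2.4000e-01  1.6641e+02] [-0.4 -1.9  4.6] [-0.487  0.299 -0.043] dm -0.013
0.6 [ 5.7937e+02 -7.0000e-02  1.6641e+02] [-0.4 -2.3  6. ] [-0.445  0.314  0.103] dm 0.133
0.63 [5.7937e+02 6.0000e-02 1.6639e+02] [-0.9 -2.   5.7] [-0.424  0.314  0.17 ] dm 0.2
end th -0.07999999999999993 z 0.16610172 t 13.8417 q6 1.515557763258725 0.01353029756958101
```

Torque came up to about 0.2 Nm after the shoulder touched and the free play was used up. I'll confirm that with averaged readings and the push relieved.

```bash
python3 - <<'E'
from screw import *
th=-.08
f=ob(15);print(f.round(4))
robot.move_l([*xyf(th),.1664],v=.02,rotation=ori(th));f=ob(15);print(f.round(4), robot.get_obs()["time"])
E
```

```text
[-6.5360e-01 -1.7359e+00  5.8940e+00 -4.2680e-01  3.2380e-01  1.8530e-01
  5.7940e-01  1.0000e-04  1.6640e-01]
[ 9.2500e-02 -2.0785e+00  3.9272e+00 -5.0020e-01  1.7040e-01  2.2360e-01
  5.7930e-01  1.0000e-04  1.6640e-01] 14.5917
```

```bash
python3 - <<'E'
from screw import *
th=-.08;p=xyf(th)
for z in(.170,.180,.190,.200,.210,.215):
    robot.move_l([*p,z],v=.025);f=ob();print(z,(f[6:9]*1e3).round(2),f[:3].round(1),f[3:6].round(3))
    if abs(f[2])>30 or np.hypot(*f[:2])>12:break
x=robot.get_obs();print(x["time"],x["grip_width"],x["q"].round(3))
s=robot.snapshot("scene");i=s["frame"][100:280,230:430,::-1];cv2.imwrite("pics/pull.png",cv2.resize(i,(600,540),interpolation=cv2.INTER_CUBIC))
E
```

```text
0.17 [5.7846e+02 3.7000e-01 1.6855e+02] [  1.7  -1.7 -11.5] [-0.382 -0.208  0.048]
0.18 [5.7909e+02 2.6000e-01 1.8050e+02] [-1.  -0.4 -6.7] [-0.169  0.385  0.014]
0.19 [5.7929e+02 1.7000e-01 1.9045e+02] [-0.9 -0.6 -8.2] [-0.127  0.377 -0.015]
0.2 [5.7968e+02 1.7000e-01 2.0096e+02] [-0.  -0.  -3.2] [-0.052  0.174  0.027]
0.21 [5.7917e+02 1.5000e-01 2.0998e+02] [-0.2  0.  -3. ] [-0.038  0.228 -0.018]
0.215 [5.7927e+02 1.5000e-01 2.1514e+02] [ 0.1  0.  -3. ] [-0.035  0.176 -0.03 ]
17.7333 0.013579574088703018 [-0.132  0.468  1.422 -0.     1.251  1.519]
```

View pics/pull.png

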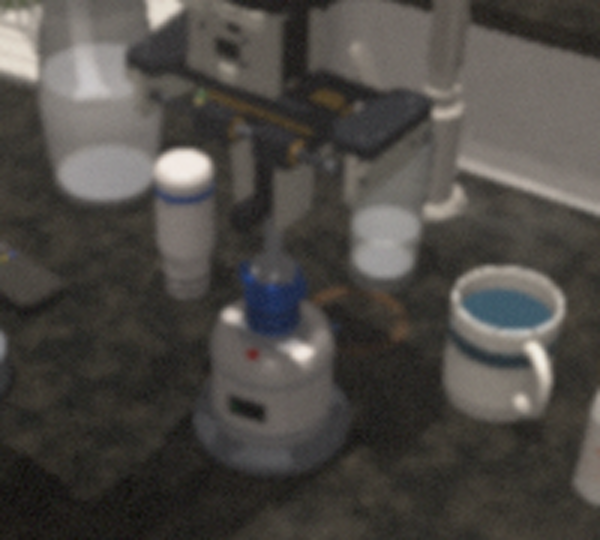

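The plug is clear of the bore, upright on the puller, with nothing disturbed; net weight reads about 3 N. Next I carry it to the larger tray.

```bash
python3 - <<'E'
from screw import *
p=xyf(-.08);robot.move_l([*p,.255],v=.1)
th=-.48
robot.reach([.467,-.28,.25],ori(th));robot.move_l([.467,-.28,.13],v=.1)
print(ob().round(3));h=robot.move_l([.467,-.28,.110],v=.015,f_stop=3);print(h,ob().round(4),robot.get_obs()["time"])
s=robot.snapshot("scene");i=s["frame"][200:400,310:510,::-1];cv2.imwrite("pics/place.png",cv2.resize(i,(600,600),interpolation=cv2.INTER_CUBIC))
E
```

```text
[ 0.459  0.202 -2.724 -0.019  0.182  0.014  0.467 -0.28   0.131]
True [-0.3816  0.5925  4.7405  0.0517  0.2026  0.0087  0.467  -0.2798  0.1148] 21.8917
```

View pics/place.png

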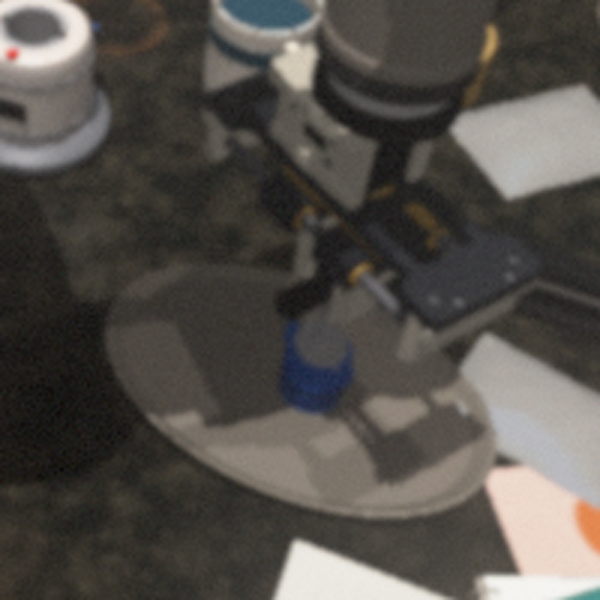

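The plug stands on the tray and the height matches the puller being home. I'll release and retract.

```bash
python3 - <<'E'
from screw import *
x=robot.get_obs();robot.move_l([.467,-.28,.1148],v=.02)
robot.open();robot.move_l([.467,-.28,.25],v=.12);robot.reach([.40,.1,.28],ori(.3));robot.hold(.3)
print(robot.get_obs()["time"],ob().round(2))
a=[cv2.resize(robot.snapshot("top")["frame"][180:300,360:500],(400,343)),cv2.resize(robot.snapshot("scene")["frame"][240:360,340:480],(400,343))]
cv2.imwrite("pics/end.png",np.hstack(a)[:,:,::-1])
E
```

```text
26.5083 [ 0.54  0.5   0.26 -0.09  0.14  0.01  0.4   0.1   0.28]
```

View pics/end.png

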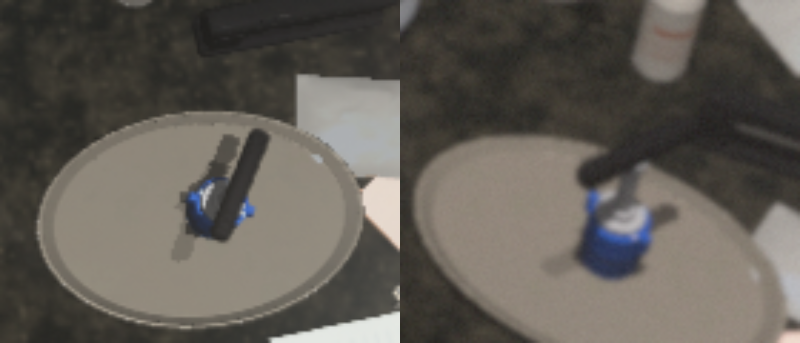

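The final views show the plug upright mid-tray at about (220,205) in the left crop, with the puller screwed in and the stapler undisturbed.

```bash
python3 -c "
from rig import robot
print(robot.finish_job())"
```

```text
the job is handed in; nothing more can be done
None
```

I drew the plug out of the filter head and stood it upright on the larger grey tray with the puller still screwed in, tightened to about 0.2 Nm; I handed the job in at about 27 s, and no verdict was returned.

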